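# Sweep scraps into the dump well and hold its spring gate open at the mark

## Task

Take the wooden scraper by its handle and sweep all four scraps along the deck into the well at its end while the gate under the well is still shut, moving the scraps only with the scraper, then stand the scraper back upright on the deck between the rails. Next take the gate's upright handle and pull the spring-return gate out until its pointer lines up with the pointer of the brass rider, so that the scraps drop into the tray below, and finish there, still gripping and holding the gate at the mark: it springs shut if let go. Do not shift the rider, and leave the other things on the table alone.

Things in the scene. Friction and masses are not known exactly. Their poses are not given: they have to be found in the camera images.
- stand: Metal sorting stand fixed to the table. Origin on the table under the lane's mid-width; z up, y along the lane, x across. Deck: flat, top 135 mm above the table, y = -15 to +250 mm, +y end open. Rails 10 mm thick centred at x = -71 and +71 mm, tops at z = 157 mm, leave a lane 132 mm wide. Past the well, runners at x = -64 and +64 mm (tops z = 78 mm) carry the gate to y = -335 mm.
- well (a point): Centre of the well's mouth, level with the deck (stand x = 0, y = -60, z = 135 mm). The well is a hole 132 mm in x by 90 mm in y (stand y = -105 to -15 mm) at the deck's -y end. Its end wall (y = -115 to -105 mm) and sides rise to z = 157 mm. Its floor is the gate plate, top at z = 85 mm, so it is 50 mm deep.
- tray (a point): Centre of the floor of the grey open tray fixed under the well (stand x = 0, y = -60, z = 4 mm): 160 x 165 mm outside (x, y), rim 45 mm above the table.
- gate: Steel plate 136 mm wide, 5 mm thick; pulled out it slides along the stand's -y, 0 to 150 mm. A spring shuts it: 3 N when shut, plus 60 N per metre (about 10 N at the mark). Origin on the plate's top at the handle's foot; shut: stand x = 0, y = -165, z = 85 mm; axes parallel to the stand's. 95 mm of pull uncovers the whole well; the mark always needs more.
- gate_handle (a point): Grip point on the handle's centre line, 45 mm above the gate plate (130 mm above the table). The handle is an upright steel tab 14 mm thick along the stand's y, 50 mm wide along x, 60 mm tall, top 145 mm above the table. Shut, 43 mm of free space lies between it and the well's end wall.
- gate_pointer (a point): Tip of the gate's small flat steel pointer, on the gate's +x edge, at stand x = +78 mm, at the same y as the handle's centre line; points along the stand's +x, moves with the gate; 4 mm wide along y.
- mark (a point): The mark: tip of the brass rider's pointer, which points along the stand's -x towards the gate's pointer, 4 mm wide along y. The rider is a block 22 x 16 x 22 mm, stiff on a bar beside the gate (stand x = +91 to +113 mm, top 93 mm above the table), set for 100 to 130 mm of pull; the gate is at the mark when both pointers have the same stand y.
- scraper: Wooden scraper standing upright on the deck behind the scraps (+y side), loose, 0.15 to 0.3 kg. Origin at the centre of its underside, z up. Blade: block 108 mm along its x, 26 mm thick along its y, 40 mm high. Upright handle on the blade's middle: 40 mm along x, 22 mm along y, from 39 to 105 mm above the underside. Its x lies roughly across the lane.
- scrap0: Wooden offcut, block 30 x 26 x 24 mm, loose on the deck; origin at its centre; lies on its 30 x 26 face at the start.
- scrap1: Second wooden offcut, same size; origin at its centre.
- scrap2: Large dark steel hexagon nut, 33 mm over the corners, 24 mm thick, lying flat on the deck; origin at its centre.
- scrap3: Second hexagon nut, same size; origin at its centre. The four scraps lie apart from each other on the deck between the scraper and the well.
- tape: Roll of black tape, 90 mm across, 24 mm high, on the table near the gate's handle; leave alone. Origin under its centre.
- screwdriver: Screwdriver lying on the table along the robot's side of the stand, 180 mm long; leave alone.
- jar: Amber jar, 56 mm across, 75 mm tall, beyond the stand; leave alone. Origin under its centre.
- tub: Yellow open tub, 90 mm across, 60 mm tall, beyond the gate and rider; leave alone. Origin under its centre.
- wrench: Wrench 160 mm long lying on the table beyond the stand; leave alone.
- can: Green can, 66 mm across, 100 mm tall, past the deck's open +y end; leave alone. Origin under its centre.
Things that resemble listed ones, but are neither listed nor needed, are in the scene too. What is shaped like the scrap2 but green is not meant.

How it is judged (in metres and radians):
On the way:
1. with the scraper in the grip, all four scraps lie in the well on the shut gate, none left on the deck (z of scrap0 in the frame of stand between 0.083 and 0.137 m and y of scrap0 in the frame of stand between -0.112 and -0.005 m and z of scrap1 in the frame of stand between 0.083 and 0.137 m and y of scrap1 in the frame of stand between -0.112 and -0.005 m and z of scrap2 in the frame of stand between 0.083 and 0.137 m and y of scrap2 in the frame of stand between -0.112 and -0.005 m and z of scrap3 in the frame of stand between 0.083 and 0.137 m and y of scrap3 in the frame of stand between -0.112 and -0.005 m and contact force between the fingers and scraper above 1 N), for 0.2 s.
At the end, for the whole second after the job is handed in: All scraps at rest in the tray; the gate's pointer within 6 mm of the rider's along the pull, held by the fingers (over 3 N); the scraper upright (0.12 rad) on the deck, within 30 mm of the lane's middle, its centre at most 5 mm past the well's edge (z of scrap0 in the frame of stand between 0 and 0.062 m and y of scrap0 in the frame of stand between -0.145 and 0.024 m and x of scrap0 in the frame of stand between -0.078 and 0.078 m and linear speed of each of scrap0, scrap1, scrap2, scrap3 below 0.05 m/s and z of scrap1 in the frame of stand between 0 and 0.062 m and y of scrap1 in the frame of stand between -0.145 and 0.024 m and x of scrap1 in the frame of stand between -0.078 and 0.078 m and z of scrap2 in the frame of stand between 0 and 0.062 m and y of scrap2 in the frame of stand between -0.145 and 0.024 m and x of scrap2 in the frame of stand between -0.078 and 0.078 m and z of scrap3 in the frame of stand between 0 and 0.062 m and y of scrap3 in the frame of stand between -0.145 and 0.024 m and x of scrap3 in the frame of stand between -0.078 and 0.078 m and y of gate_pointer in the frame of stand below -0.24 m and y of gate_pointer in the frame of mark between -0.006 and 0.006 m and contact force between the fingers and gate above 3 N and angle between scraper's own z axis and vertical below 0.12 rad and z of scraper in the frame of stand between 0.128 and 0.143 m and x of scraper in the frame of stand between -0.03 and 0.03 m and y of scraper in the frame of stand between -0.02 and 0.255 m); the arm keeps its last pose, push and grip.
It fails at once if the fingers push a scrap directly (contact force between the fingers and scrap0 above 1.5 N or contact force between the fingers and scrap1 above 1.5 N or contact force between the fingers and scrap2 above 1.5 N or contact force between the fingers and scrap3 above 1.5 N).
It fails at once if the rider is shifted by more than 4 mm (distance of mark from where it was at the start of the episode above 0.004 m).
It fails at once if another thing on the table is shifted by more than 40 mm (distance of any of tape, screwdriver, jar, tub, wrench, can from where it was at the start of the episode above 0.04 m).
It also fails if it takes over 58 s, if anything falls off the work surface, if the arm or the gripper's body presses on something with over 40 N, if the wrist force passes 120 N, or if a joint passes its speed limit or range.

## Robot

A 6-joint arm with a two-finger parallel gripper is mounted at the origin on the work surface. World frame = base frame: x ahead of the robot, y to its left, z up, the work surface at z = 0. Lengths are in m, angles in degrees, forces in N, time in s.
With the tool pointing down it reaches from about 0.325 to 0.85 m from the base axis. Payload 15.5 kg.
Tool frame: the origin (TCP) lies midway between the tips of the shut fingers; the grasp point (between the pads) lies 19 mm behind it; y points along the fingers, x is the direction in which the jaws open and shut, and the axes are right-handed (so a half turn about y gives the same grasp; the last joint's range is limited). The gripper opens to 91 mm and grips with 3 to 60 N. Pads are 32 mm wide; open, the fingers measure 118 mm over their backs; the gripper's body (76 mm by 178 mm) begins 60 mm behind the grasp point.
Start: joints at [-73.94, 28.281, 77.091, -0, 74.628, -5.472], TCP at [0.229, -0.581, 0.214] pointing down, gripper open.
Joint ranges: [-166.48, 166.48], [-47.26, 123.95], [12.59, 153.08], [-70.14, 250.14], [6.76, 159.57], [-176.63, 176.63]. Speed limits (degrees/s): [108.29, 108.29, 147.25, 172.46, 172.46, 172.46].

## Interface

Orientations are given as a 3x3 rotation matrix whose columns are the frame's x, y, z axes.
In Python, from bench import ctrl gives the robot as it stands. The module is installed in compiled form; this text tells all that it offers. Calls block until the motion is done:
- ctrl.goto(position, orientation): joint-space move of the TCP to a pose.
- ctrl.move_l(position, vel=0.15, ori=None, contact_N=None): straight line of the TCP; ori=None keeps the orientation; vel is the mean speed in m/s. With contact_N (N) it stops when the force on the tool has changed by that much, and returns True; else False.
- ctrl.movej(angles): joint-space move.
- ctrl.command_gripper(opening): opening from 0.0 (shut) to 1.0 (fully open); the grip force is fixed at half the most; returns when the fingers have stopped.
- ctrl.sleep(seconds).
- ctrl.ik(position, orientation): joint angles nearest the present ones, or None.
- ctrl.read_camera(name): name is "side" or "top" or "wrist"; returns the picture (400x640x3 uint8, blue, green, red); there is no depth.
- ctrl.camera_params(name): a dict with "fx", "fy", "cx", "cy" (pixels), "pose" (4x4, takes a point from camera to world coordinates); the wrist camera has in their place "T_tool_cam" (4x4, takes a point from camera to tool coordinates, whose origin is the TCP and whose axes are the tool frame's). Camera axes: x right, y up, looking along -z (the intrinsics and any distortion apply to the point x, -y, -z); pixel columns grow to the right and rows downward; lengths in m; the calibration is good to about 2 mm. A picture is of the moment at which its call begins: read the wrist's pose just before it. camera_params takes no time and is no camera call.
A pose or a line that the arm cannot do raises ctrl.MotionError and nothing moves.
- ctrl.sign_off(): hands the job in, once; it reports no verdict.
Readings, each from a call of its own:
- ctrl.current_t(): time.
- ctrl.current_q(): joint angles.
- ctrl.current_dq(): joint speeds.
- ctrl.current_effort(): joint torques, N m.
- ctrl.current_tool_pos(): TCP position.
- ctrl.current_eef_rot(): TCP orientation.
- ctrl.current_contact_force(): force on the tool from outside, world axes, zero at the start.
- ctrl.current_wrist_torque(): the same for the moment, N m.
- ctrl.current_grip_width(): opening from 0.0 (shut) to 1.0 (fully open).
Only numpy, scipy, OpenCV 4.12 (cv2) and the standard library are available. Lean on these libraries where they do the work, as an engineer would, in place of code of your own. Each camera call takes 0.05 s, during which the arm holds its last target. There are 200 camera calls.

## Working session

There is one attempt and no reset: what is moved stays moved. The work goes in short steps, each a Python script; the robot and the scene stay as the last script left them, time stands still between calls to the robot, and variables do not carry over. Pictures are saved under pics/ and viewed, about 8 in all and at most 12, crops included, and the job is handed in when it is done.

```bash
mkdir -p pics; python3 - <<'E'
from bench import ctrl
import cv2,numpy as np
np.set_printoptions(precision=4,suppress=True)
for n in("top","side"):
    cv2.imwrite(f"pics/{n}0.png",ctrl.read_camera(n)); p=ctrl.camera_params(n); print(n,p)
print(ctrl.camera_params("wrist"),ctrl.current_tool_pos(),ctrl.current_eef_rot())
E
```

```text
top {'fx': 508.29731000295703, 'fy': 508.29731000295703, 'cx': 316.22996549412295, 'cy': 193.53695501085178, 'pose': array([[-0.0205,  0.9906, -0.1351,  0.4274],
       [-0.9998, -0.0207,  0.0001,  0.0733],
       [-0.0027,  0.135 ,  0.9908,  1.124 ],
       [ 0.    ,  0.    ,  0.    ,  1.    ]])}
side {'fx': 380.2134464004908, 'fy': 380.2134464004908, 'cx': 330.1738051253874, 'cy': 201.58345826580063, 'pose': array([[ 0.9855,  0.1095, -0.1295,  0.4447],
       [-0.1696,  0.6395, -0.7499, -0.6647],
       [ 0.0007,  0.761 ,  0.6488,  0.7775],
       [ 0.    ,  0.    ,  0.    ,  1.    ]])}
{'fx': 289.09070463154546, 'fy': 289.09070463154546, 'cx': 321.1617878248993, 'cy': 202.2504957180056, 'T_tool_cam': array([[ 1.    ,  0.0014, -0.0005, -0.0013],
       [-0.0009,  0.2914, -0.9566, -0.1703],
       [-0.0012,  0.9566,  0.2914,  0.083 ],
       [ 0.    ,  0.    ,  0.    ,  1.    ]])} [ 0.2293 -0.5811  0.2134] [[ 0.3671 -0.0003  0.9302]
 [-0.9302  0.0011  0.3671]
 [-0.0011 -1.      0.0001]]
```

View pics/top0.png

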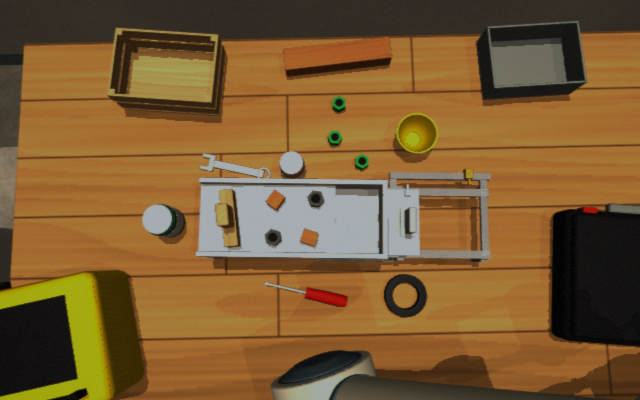

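View pics/side0.png

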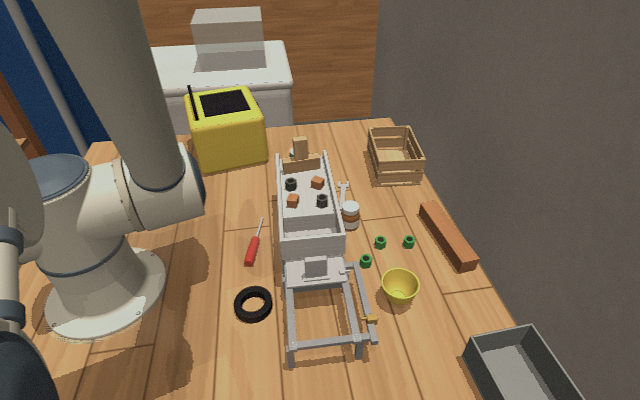

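Top view: the lane runs along world +y (image left). The scraper is at about (227,217), the blocks at (275,200) and (310,238), and the nuts at (316,198) and (273,237). The gate handle is at (409,220) and the rider at (469,174). I'll zoom in for exact corners.

```bash
python3 - <<'E'
import cv2
a=cv2.imread("pics/top0.png")[150:275,190:500]
cv2.imwrite("pics/z0.png",cv2.resize(a,None,fx=2.5,fy=2.5,interpolation=cv2.INTER_CUBIC))
E
```

```text
(no output)
```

View pics/z0.png

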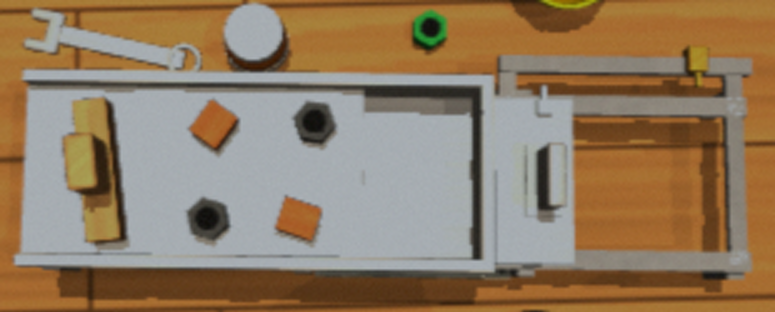

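```bash
cat > h.py <<'E'
import numpy as np, cv2
from bench import ctrl
np.set_printoptions(precision=4,suppress=True)
def ray(u,v,z,cam="top",pose=None):
    p=ctrl.camera_params(cam); T=p["pose"] if pose is None else pose
    d=T[:3,:3]@np.array([(u-p["cx"])/p["fx"],-(v-p["cy"])/p["fy"],-1]); o=T[:3,3]
    return o+d*(z-o[2])/d[2]
def zr(x,y,z): return ray(190+(x+.5)/2.5-.5,150+(y+.5)/2.5-.5,z)
def fit(S,W):
    S=np.array(S);W=np.array(W);a=S-S.mean(0);b=W-W.mean(0)
    th=np.arctan2((a[:,0]*b[:,1]-a[:,1]*b[:,0]).sum(),(a*b).sum())
    R=np.array([[np.cos(th),-np.sin(th)],[np.sin(th),np.cos(th)]]);t=W.mean(0)-R@S.mean(0)
    return th,R,t,W-(S@R.T+t)
E
python3 - <<'E'
from h import *
S=[(.076,.25),(.076,-.115),(-.076,-.115),(-.076,.25)]
W=[zr(*p,.157)[:2] for p in[(24,71),(494,75),(494,271),(16,265)]]
th,R,t,r=fit(S,W); print(np.degrees(th),t,r*1000)
f=lambda x,y,z:(zr(x,y,z)[:2]-t)@R*1000
print("gp",f(544,86,.085),"mark",f(699,84,.085),"handle",f(558,175,.145))
print("scr handle top",[f(*p,.24) for p in[(66,136),(93,133),(101,187),(72,190)]])
print("blade top",[f(*p,.175) for p in[(73,100),(104,97),(120,240),(87,242)]])
for n,p in dict(s0=(213,124),s1=(299,218),n0=(208,218),n1=(314,121)).items(): print(n,f(*p,.159))
E
```

```text
-1.8225319789708727 [0.5119 0.0522] [[-1.8245 -1.4028]
 [-0.9436  1.0456]
 [ 1.2295  2.1134]
 [ 1.5385 -1.7562]]
gp [  78.1802 -165.1052] mark [  81.2452 -293.2106] handle [  -0.6432 -164.406 ]
scr handle top [array([ 14.7361, 197.4007]), array([ 17.0586, 178.5528]), array([-20.7402, 171.6505]), array([-23.0549, 191.7851])]
blade top [array([ 49.4779, 206.3052]), array([ 52.0209, 182.9708]), array([-55.2874, 167.4284]), array([-57.042 , 191.9269])]
s0 [ 34.3624 101.57  ]
s1 [-36.6792  34.8013]
n0 [-37.4482 103.7611]
n1 [37.5228 24.2915]
```

The fit is good: gate pointer and handle land within 1 mm of the stated values. The mark is at about y = -293 mm, i.e. 128 mm of pull, and the scraper is yawed 8° at (-3, 186). Next I grasp it.

```bash
cat >> h.py <<'E'
TH=np.radians(-1.82);T0=np.array([.5119,.0522])
RS=np.array([[np.cos(TH),-np.sin(TH)],[np.sin(TH),np.cos(TH)]])
def w(x,y,z): return np.r_[RS@[x,y]+T0,z]          # stand -> world, m
def st(p): return np.r_[RS.T@(np.array(p)[:2]-T0),p[2]]
def ori(deg=0):                                     # jaws along stand y, yawed by deg
    a=TH+np.radians(deg); x=np.array([np.sin(a),-np.cos(a),0]);y=np.array([0,0,-1.])
    return np.c_[x,y,np.cross(x,y)]
def stat(m=""): print(m,"t",round(ctrl.current_t(),2),"st",st(ctrl.current_tool_pos())*1000,"F",ctrl.current_contact_force(),"g",round(ctrl.current_grip_width(),3))
E
python3 - <<'E'
from h import *
p=ctrl.current_tool_pos(); ctrl.move_l([p[0],p[1],.36],vel=.25)
ctrl.goto(w(-.0027,.186,.34),ori(8)); stat("above")
cv2.imwrite("pics/w1.png",ctrl.read_camera("wrist"))
print(ctrl.move_l(w(-.0027,.186,.194),vel=.12,contact_N=6)); stat("down")
ctrl.command_gripper(0.0); stat("grip")
cv2.imwrite("pics/s1.png",cv2.resize(ctrl.read_camera("side")[120:300,230:430],None,fx=3,fy=3))
E
```

```text
above t 3.88 st [ -2.3823 185.4809 339.9734] F [-0.1471  0.3939  0.5154] g 1.001
False
down t 5.29 st [ -2.3224 186.1315 194.6389] F [-0.2896 -0.0751 -0.5537] g 0.999
grip t 6.35 st [ -2.831  185.9518 193.846 ] F [ 0.7393 -0.0758 -1.9584] g 0.242
```

View pics/s1.png

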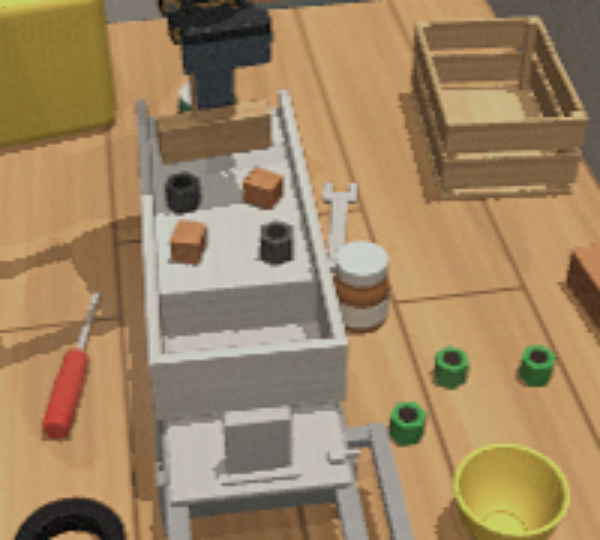

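The grip is good: the width equals the 22 mm handle. Now the sweep.

```bash
python3 - <<'E'
from h import *
z=ctrl.current_tool_pos()[2]+.0015
ctrl.move_l(w(-.0027,.186,z),vel=.02)
ctrl.move_l(w(0,.150,z),vel=.06,ori=ori(0)); stat()
print(ctrl.move_l(w(0,.04,z),vel=.06,contact_N=25)); stat()
print(ctrl.move_l(w(0,-.018,z),vel=.045,contact_N=25)); stat()
ctrl.sleep(.4)
a=cv2.resize(ctrl.read_camera("side")[150:300,240:400],None,fx=3,fy=3)
b=cv2.resize(ctrl.read_camera("top")[165:275,190:430],None,fx=2,fy=2)
c=np.zeros((670,480,3),np.uint8); c[:450]=a; c[450:]=b; cv2.imwrite("pics/s2.png",cv2.resize(c,None,fx=.89,fy=.89))
E
```

```text
t 7.4 st [  0.0616 150.0269 195.424 ] F [-0.4125 -0.5899 -1.6401] g 0.241
False
 t 9.38 st [ -0.0456  40.0774 195.3072] F [-0.7669  0.5713 -2.3675] g 0.24
False
 t 10.82 st [ -0.0146 -17.784  195.3478] F [-0.1058  0.7569 -2.0252] g 0.241
```

View pics/s2.png

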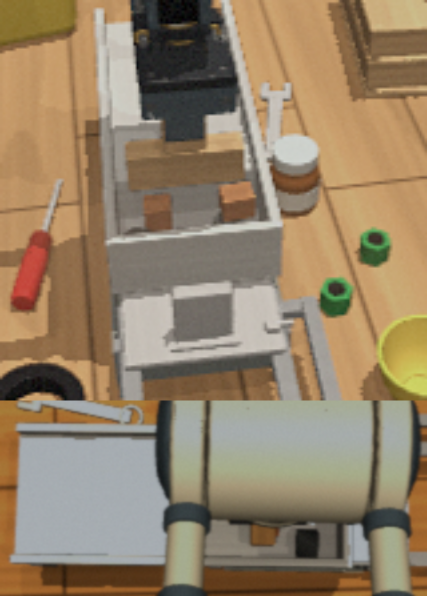

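In the side view the two blocks are in the well, and the top view shows one nut there. The second nut is hidden. I'll back off with the scraper still gripped and look again.

```bash
python3 - <<'E'
from h import *
z=ctrl.current_tool_pos()[2]
ctrl.move_l(w(0,.13,z),vel=.12); stat()
b=cv2.resize(ctrl.read_camera("top")[165:275,190:430],None,fx=3,fy=3)
a=cv2.resize(ctrl.read_camera("side")[180:280,250:370],None,fx=2.6,fy=2.6)
c=np.zeros((590,720,3),np.uint8); c[:330]=b; c[330:330+a.shape[0],:a.shape[1]]=a; cv2.imwrite("pics/s3.png",c)
E
```

```text
t 12.71 st [  0.0359 129.4641 195.3521] F [ 0.247  -0.5719 -1.7967] g 0.244
```

View pics/s3.png

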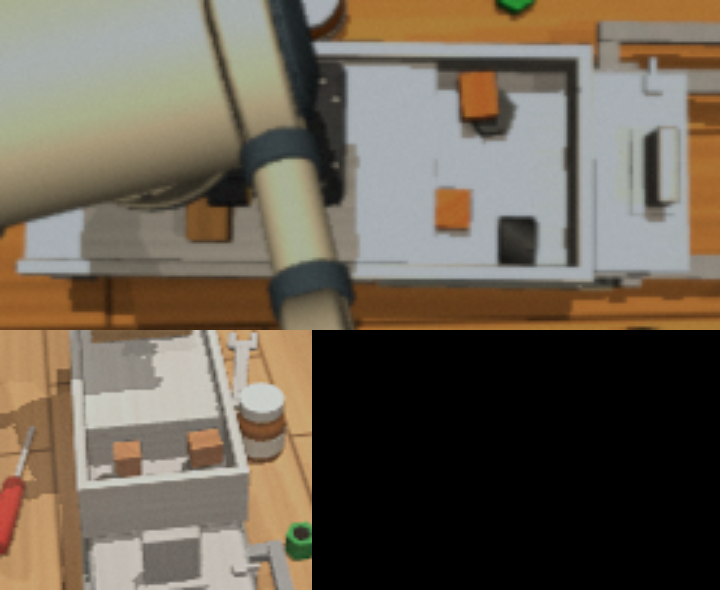

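All four are in the well: a block on a nut at (480,95), a block at (453,210) and a nut on its side at (517,240). The deck is clear. Now I set the scraper down and take the gate handle.

```bash
python3 - <<'E'
from h import *
z=ctrl.current_tool_pos()[2]
print(ctrl.move_l(w(0,.13,z-.004),vel=.015,contact_N=4)); stat("set")
ctrl.command_gripper(.6); ctrl.sleep(.2); stat("open")
ctrl.move_l(w(0,.13,.33),vel=.15)
ctrl.command_gripper(.4)
ctrl.goto(w(0,-.165,.26),ori(0)); stat("over gate")
b=cv2.resize(ctrl.read_camera("side")[120:320,220:420],None,fx=3,fy=3); cv2.imwrite("pics/s4.png",b)
E
```

```text
True
set t 13.04 st [  0.3794 129.6577 193.6895] F [ 0.2999 -0.7273  6.0873] g 0.242
open t 13.91 st [ -0.2305 129.7527 193.2173] F [0.2406 0.4857 0.7451] g 0.599
over gate t 16.61 st [   0.3654 -164.2038  260.3131] F [-0.398   0.1784  0.2418] g 0.399
```

View pics/s4.png

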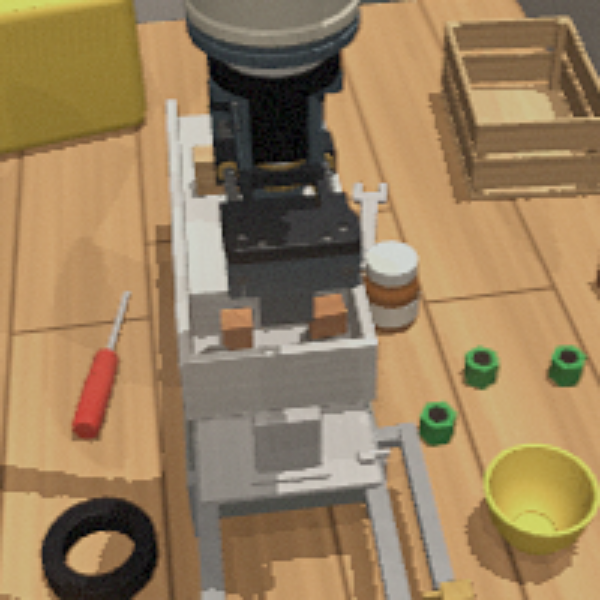

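The scraper blade is visible standing on the deck behind the arm, and the gripper is over the handle. Descend, grip and pull.

```bash
python3 - <<'E'
from h import *
print(ctrl.move_l(w(0,-.165,.112),vel=.1,contact_N=8)); stat("down")
ctrl.command_gripper(0); stat("grip")
y0=st(ctrl.current_tool_pos())[1]
print(ctrl.move_l(w(0,-.2931,.112),vel=.06,contact_N=45)); ctrl.sleep(.5); stat("pulled")
a=ctrl.read_camera("top"); s=ctrl.read_camera("side"); cv2.imwrite("pics/t5f.png",a); cv2.imwrite("pics/s5f.png",s)
c=np.zeros((600,780,3),np.uint8)
c[:300]=cv2.resize(a[155:275,190:502],(780,300),interpolation=cv2.INTER_CUBIC)
c[300:,:390]=cv2.resize(s[170:290,240:396],(390,300),interpolation=cv2.INTER_CUBIC)
c[300:,390:]=cv2.resize(s[275:335,330:408],(390,300),interpolation=cv2.INTER_CUBIC)
cv2.imwrite("pics/s5.png",c)
E
```

```text
False
down t 18.29 st [   0.2966 -165.0753  112.4576] F [-0.3404 -0.2718  0.3844] g 0.399
grip t 18.77 st [   0.0894 -164.8115  112.1543] F [0.3026 3.3002 3.5763] g 0.155
False
pulled t 21.55 st [  -0.2863 -292.1299  112.1346] F [-1.213  10.0657  9.558 ] g 0.148
```

View pics/s5.png

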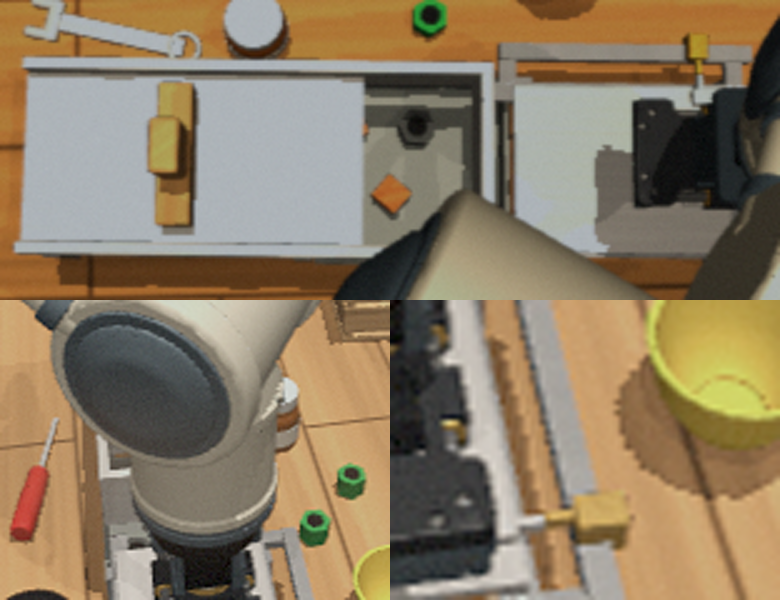

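Both views show the pointers aligned: in the top view, both are at about x=699. The scraper stands at (175,150). One nut (415,127), one block (391,193) and the edge of the other block (366,130) are in the tray. The second nut is hidden by the arm, so I'll check pointer numbers and use the wrist view.

```bash
python3 - <<'E'
from h import *
f=lambda x,y,z:(ray(190+(x+.5)/2.5-.5,155+(y+.5)/2.5-.5,z)[:2]-T0)@RS*1000
print(f(699,80,.085),f(699,86,.085),"scraper",f(165,145,.24),f(176,154,.175))
stat()
g=ctrl.read_camera("wrist"); a=cv2.imread("pics/t5f.png"); s=cv2.imread("pics/s5f.png")
c=np.zeros((600,640,3),np.uint8); c[:400]=g
c[400:,:320]=cv2.resize(a[200:275,320:440],(320,200)); c[400:,320:]=cv2.resize(s[225:300,260:380],(320,200))
cv2.imwrite("pics/w6.png",np.clip(c*1.6,0,255).astype(np.uint8))
E
```

```text
[  74.1672 -293.0438] [  69.1573 -292.8966] scraper [  0.4308 127.5788] [  0.0385 127.1718]
 t 21.65 st [  -0.2472 -292.1676  112.1576] F [-1.0307 10.0743  9.3706] g 0.153
```

View pics/w6.png

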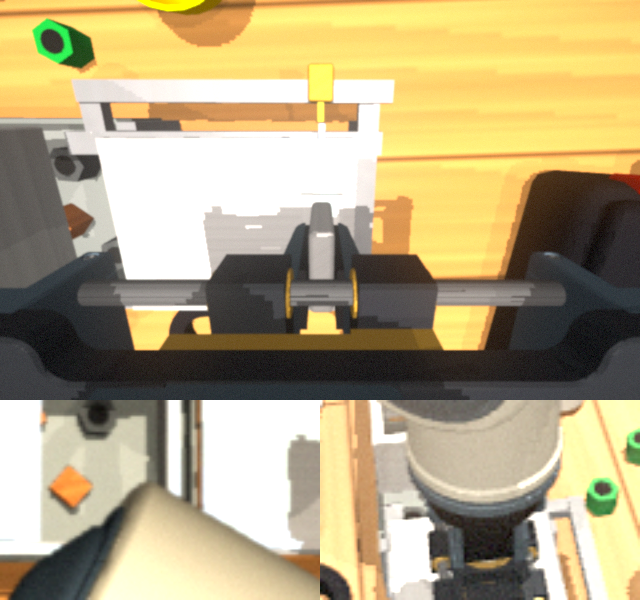

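In the wrist view the pointers are in line (steel at u≈321, brass at 320). Through the gap I can see a nut at (68,163), a block at (78,220) and a dark shape at (115,247), probably the second nut. I'll ray-cast it to confirm.

```bash
python3 - <<'E'
from h import *
T=np.eye(4);T[:3,:3]=ctrl.current_eef_rot();T[:3,3]=ctrl.current_tool_pos();P=T@ctrl.camera_params("wrist")["T_tool_cam"]
for u,v in[(68,163),(78,220),(115,247)]: print(u,v,(ray(u,v,.016,"wrist",P)[:2]-T0)@RS*1000)
f=lambda x,y:(ray(190+(x+.5)/2.5-.5,155+(y+.5)/2.5-.5,.02)[:2]-T0)@RS*1000
print("top nut",f(415,127),"block",f(391,193))
g=cv2.imread("pics/w6.png")[120:290,20:180]; cv2.imwrite("pics/w7.png",cv2.resize(g,None,fx=3.5,fy=3.5,interpolation=cv2.INTER_CUBIC))
E
```

```text
68 163 [ 39.3105 -56.5328]
78 220 [-16.9004 -51.931 ]
115 247 [-46.0345 -82.2074]
top nut [ 39.9006 -63.3555] block [-17.9481 -42.5783]
```

View pics/w7.png

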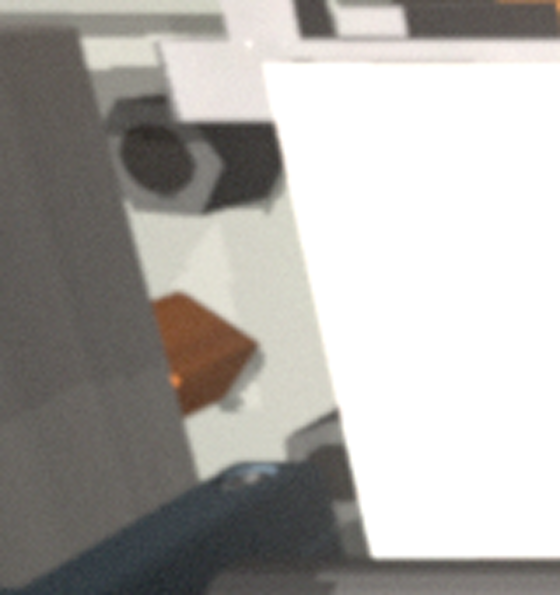

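The second nut's hexagonal face and hole show at the edge of the plate, at stand (-46,-82) on the tray floor. I'm handing in.

```bash
python3 - <<'E'
from h import *
stat(); ctrl.sign_off()
E
```

```text
t 21.7 st [  -0.2625 -292.1377  112.1545] F [-1.1109 10.5803  9.4315] g 0.155
the job is handed in; nothing more can be done
```

The job is handed in at 21.7 s of the 58 s allowed, with the gripper still holding the gate at the mark. I swept all four scraps into the well over the shut gate with the gripped scraper, then stood it back on the deck. After that I pulled the gate out about 127 mm.

**Last checks:**
- **Gate:** the pointers line up in the top, side and wrist views. By measurement the gate stands at about y = -292 to -293 mm and the mark at -293 mm. The pull force is 10 N, as the spring should give.
- **Scraper:** it stands upright on the deck at stand x ≈ 0, y ≈ 127 mm.
- **Scraps:** both nuts and one block are visible on the tray floor. I saw only an edge of the second block, under the deck's lip, so its exact position is not measured.
- **Disagreement:** top and wrist positions of the scraps in the tray differ by 7–9 mm along y. This is probably because I assumed rough heights for them, and it is well inside the tray limits.
- **Other things:** no failed moves. The rider and the other things looked undisturbed where the pictures show them, but I did not measure them again.

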